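# Clear the spool off the case, open it and fetch the tin

## Robot

A 7-joint arm with a two-finger parallel gripper is mounted at the origin on the work surface. World frame = base frame: x ahead of the robot, y to its left, z up, the work surface at z = 0. Lengths are in m, angles in rad, forces in N, time in s.
With the tool pointing down it reaches from about 0.4 to 0.85 m from the base axis. Payload 4.5 kg.
Tool frame: the origin (TCP) lies at the very end of the fingers, on their centre line; the grasp point (between the pads) lies 19 mm behind it (r.grip_depth is the z of the grasp point in the tool frame, in m); z points along the fingers, y is the line along which they close (so a half turn about z gives the same grasp; the last joint's range is limited). The gripper opens to 88 mm and grips with 3 to 60 N. Pads are 18 mm wide; open, the fingers measure 123 mm over their backs; the gripper's body (75 mm by 187 mm) begins 45 mm behind the grasp point.
Start: joints at [1.304, 0.689, -0.195, 1.565, 0.157, 0.902, -0.215], TCP at [0.185, -0.597, 0.239] pointing down, gripper open.
Joint ranges: [-3.01, 3.01], [-0.46, 2.08], [-1.47, 1.51], [0.13, 2.56], [-1, 4.14], [0.04, 2.09], [-2.66, 2.66]. Speed limits (rad/s): [2.57, 2.57, 3.14, 3.14, 3.14, 3.14, 3.14].

## Interface

Orientations are given as a unit quaternion [x, y, z, w].
In Python, from plant import r, optics, workorder, monitor gives the robot as it stands (r), with the cameras (optics), the job (workorder) and the readings (monitor).
- The arm moves only by the shell command python3 steer.py 'ROWS' [FORCE]. ROWS is a JSON list of rows, 1 to 10 of them, each of 7 numbers: the opening from 0.0 (shut) to 1.0 (fully open), then dx, dy, dz in m, then a rotation vector rx, ry, rz in rad; each row is the pose to reach, as a shift and turn from the pose commanded when the command began, along the tool's axes at that moment; what a row does not reach only later rows make up. A row lasts 1/10 s, in which the tool goes at most 0.05 m and 0.15 rad, less where a joint would pass 70% of its speed; a pose out of reach is approached as far as the arm can. The fingers move at their own pace and stop on an object; FORCE is the grip in N (left out, the last holds). Time passes only in rows, so rows that do not move let the fingers close. It prints the time, the measured TCP pose, the force, the opening and the grip force at its end.
- monitor.get_state(): the state, without advancing time (a new reading comes with each control period).
- optics.snapshot(name): name is "scene" or "top"; returns the picture (420x560x3 uint8, red, green, blue); there is no depth.
- optics.camera_params(name): a dict with "fx", "fy", "cx", "cy" (pixels), "rvec" (rotation vector, rad) and "tvec" (3), from world to camera coordinates, as OpenCV has them. Camera axes: x right, y down, z forward; pixel columns grow to the right and rows downward; lengths in m; the calibration is good to about 2 mm. A picture is of the moment at which its call begins. camera_params takes no time and is no camera call.
- workorder.finish_job(): hands the job in; it is judged then, once.
The state is a dict: "clock": time; "q": joint angles; "qd": joint speeds; "joint_torque": joint torques, N m; "tool_pos": TCP position; "eef_rot": TCP orientation; "contact_force": force on the tool from outside, world axes, zero at the start; "moment": the same for the moment, N m; "opening": opening from 0.0 (shut) to 1.0 (fully open); "finger_force": force on a finger pad.
Only numpy, scipy, OpenCV 4.12 (cv2) and the standard library are available. Lean on these libraries where they do the work, as an engineer would, in place of code of your own. Each camera call takes 0.05 s, during which the arm holds its last target. There are 200 camera calls.

## Task

The round metal tin is needed from the closed wooden case, but a spool of solder stands on the case's lid. First move that spool, upright and without dropping it, into the shallow white tray; then swing the lid up by its front handle and over until it rests on its stop, and let go of it; then take the tin out and set it down upright, wholly on the cork mat. Leave the lid open, and leave the stone in the case and the bottle, jar and larger spool on the bench where they are.

Things in the scene. Friction and masses are not known exactly. Their poses are not given: they have to be found in the camera images.
- case: fixed wooden case, 150 (its x) x 220 (its y) x 55 mm high, walls and floor 4 mm thick, open on top under its lid. Origin: centre of the underside, on the bench. Its own -x side (handle side) faces the robot, turned by up to 0.3 rad. The lid, closed, lies on its rim; the lid's upper face is then 61.5 mm above the bench.
- case_lid (a joint): angle of the case's lid: 0 closed, grows as it opens, 1.8 rad (103 degrees) when it leans back on its stop. It swings freely, weighs 200 g, falls shut when let go below about 1.5 rad and falls back onto the stop from beyond about 1.6. The lid is a 150 x 220 x 6 mm wooden panel.
- lid_hinge (a point): point on the hinge axis at the middle of the case's far (+x) rim, 55.5 mm above the bench; the axis runs along the case's y. Same axes as the case; does not move with the lid.
- lid_handle (a point): middle of the handle's grip bar: round steel, 10 mm thick, 100 mm long along the case's y, held at its ends 45 mm in front of the lid's front edge, in the lid's plane. Closed: 58.5 mm above the bench, 195 mm from the hinge axis. Moves with the lid on an arc about the hinge; can be pinched from above across the bar, which turns between the fingers.
- spool: loose spool of solder, standing upright on the closed lid: two blue plastic flanges 54 mm in diameter, grey wire 50 mm in diameter between them, 55 mm high, about 250 g. Origin: centre of its underside, z up along its axis.
- tray: fixed shallow white tray, 140 x 140 mm outside, 20 mm high, walls 4 mm, floor 4 mm. Origin: centre of its underside on the bench.
- tray_in (a point): centre of the tray's inner floor, 4 mm above the bench.
- tin: loose round metal tin standing in the case, 38 mm in diameter with a cap 40 mm in diameter, 41 mm high, about 80 g. Origin: centre of its underside. It stands on the case's floor, 4 mm above the bench.
- mat: fixed square cork mat, 130 x 130 mm, 4 mm thick, flat on the bench. Origin: centre of its underside.
- stone: loose grey sharpening stone in the case, 100 (along the case's x) x 24 x 25 mm, along the case's -y wall. Leave it. Origin: centre of its underside.
- glue: loose yellow glue bottle, 44 mm in diameter, 120 mm high, standing on the bench. Leave it. Origin: centre of its underside.
- big_spool: loose larger spool of copper wire, flanges 80 mm in diameter, 70 mm high, standing on the bench. Leave it. Origin: centre of its underside.
- flux: loose red jar with a black cap, 56 mm in diameter, 60 mm high, standing on the bench. Leave it. Origin: centre of its underside.

How it is judged:
On the way, in this order (a step that is already met when the one before it is completed fails the run):
1. the spool stands upright in the tray, let go, before the lid has been raised (horizontal distance between spool and tray_in below 0.06 m and z of spool in the frame of tray_in below 0.006 m and angle between spool's own z axis and vertical below 0.1 rad and linear speed of spool below 0.03 m/s and contact force between the fingers and spool below 0.1 N and value of joint case_lid below 0.08 rad), for 0.2 s.
2. the lid rests open on its stop and has been let go (value of joint case_lid above 1.74 rad and contact force between the fingers and case below 0.1 N and distance between tin and case below 0.14 m and height (world z) of tin below 0.02 m), for 0.2 s.
At the end, for the whole second after the job is handed in: The spool stands upright (within 0.1 rad) on the tray's floor, the lid leans open on its stop (over 1.74 rad), and the tin stands upright (within 0.1 rad) on the cork mat, its axis within 48 mm of the mat's centre along each of the mat's sides; spool and tin are let go and at rest (horizontal distance between spool and tray_in below 0.06 m and z of spool in the frame of tray_in below 0.006 m and angle between each of spool, tin's own z axis and vertical below 0.1 rad and value of joint case_lid above 1.74 rad and x of tin in the frame of mat between -0.048 and 0.048 m and y of tin in the frame of mat between -0.048 and 0.048 m and z of tin in the frame of mat below 0.007 m and linear speed of each of tin, spool below 0.02 m/s); the robot touches nothing.
It fails at once if the spool is tipped by more than 0.6 rad (angle between spool's own z axis and vertical above 0.6 rad).
It fails at once if the tin is tipped by more than 0.8 rad (angle between tin's own z axis and vertical above 0.8 rad).
It fails at once if the spool is dropped or slammed into the tray (over 80 N) (contact force between spool and tray above 80 N).
It fails at once if the sharpening stone, glue bottle, larger spool or red jar is moved by more than 30 mm (distance of any of stone, glue, big_spool, flux from where it was at the start of the episode above 0.03 m).
It also fails if it takes over 72 s, if anything falls off the work surface, if the arm or the gripper's body presses on something with over 40 N, if the wrist force passes 120 N, or if a joint passes its speed limit or range.

## Working session

There is one attempt and no reset: what is moved stays moved. The work goes in short steps, Python scripts to look and compute and a shell command to move; the robot and the scene stay as the last step left them, time stands still between calls to the robot, and variables do not carry over. Pictures are saved under pics/ and viewed, at most 10 in all, crops included, and the job is handed in when it is done.

```bash
ls; mkdir -p pics; python3 - <<'E'
from plant import r, optics, workorder, monitor
import cv2
for n in("scene","top"):
    cv2.imwrite(f"pics/{n}0.png",optics.snapshot(n)[:,:,::-1]); print(n,optics.camera_params(n))
s=monitor.get_state(); print(s["clock"],s["tool_pos"],s["eef_rot"],s["opening"],s["contact_force"])
E
```

```text
pics
plant.py
steer.py
scene {'fx': 407.7693557635421, 'fy': 407.7693557635421, 'cx': 276.77397742584776, 'cy': 206.88341540558338, 'rvec': array([ 2.14374499,  1.18275986, -0.47387484]), 'tvec': array([-0.22397178, -0.29266737,  1.50097825])}
top {'fx': 545.5924601914019, 'fy': 545.5924601914019, 'cx': 272.92564187534947, 'cy': 202.49753982229913, 'rvec': array([ 2.1086818 , -2.11494024,  0.20410305]), 'tvec': array([-0.084325  ,  0.53714127,  1.50487483])}
0.1 [ 0.18498975 -0.5963968   0.2379828 ] [ 9.88701821e-01  1.49893300e-01 -1.73438778e-04 -8.23587599e-04] 0.9957469732631918 [-0.72957385  0.53999222  0.31722217]
```

View pics/scene0.png

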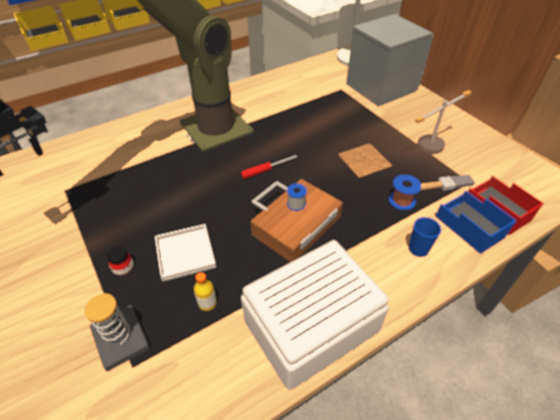

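View pics/top0.png

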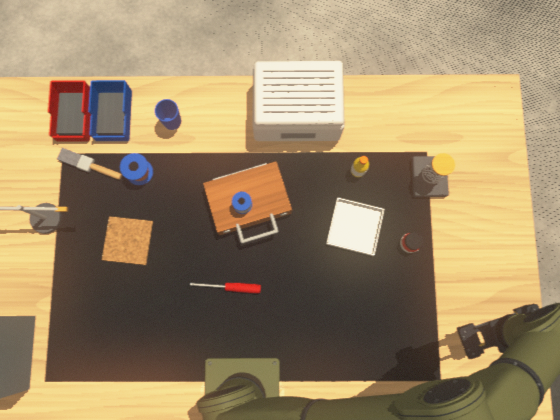

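The top view shows the case lid at about (248,197), the spool at (242,203), the handle bar at (258,233), the tray at (356,227) and the mat at (128,241). Clutter: glue (360,166), big spool (136,170), flux (411,243).

```bash
cat > h.py <<'E'
import numpy as np, cv2
from scipy.spatial.transform import Rotation as R
from plant import r, optics, workorder, monitor
def ray(cam,px,z):
    p=optics.camera_params(cam); M=R.from_rotvec(p["rvec"]).as_matrix(); c=-M.T@p["tvec"]
    d=M.T@np.array([(px[0]-p["cx"])/p["fx"],(px[1]-p["cy"])/p["fy"],1]); return c+d*(z-c[2])/d[2]
def mask(img,lo,hi,box):
    m=cv2.inRange(cv2.cvtColor(img,cv2.COLOR_RGB2HSV),np.array(lo),np.array(hi)); o=np.zeros_like(m)
    x0,y0,x1,y1=box; o[y0:y1,x0:x1]=m[y0:y1,x0:x1]; return o
def big(m):
    return max(cv2.findContours(m,cv2.RETR_EXTERNAL,cv2.CHAIN_APPROX_NONE)[0],key=cv2.contourArea)
def rect(cam,c,z):  # min-area rectangle of a contour cast on plane z: centre, size, angle(deg)
    w=np.array([ray(cam,q[0],z)[:2] for q in c],np.float32)
    (x,y),s,a=cv2.minAreaRect(w*1000); return np.round([x,y,*s,a],1)
def pose():
    s=monitor.get_state(); Rm=R.from_quat(s["eef_rot"]); return s,np.array(s["tool_pos"]),Rm
def togo(p,yaw=None):  # shift (tool axes) to world TCP p; turn to tool-down with tool y axis at yaw
    s,t,Rm=pose(); print("t",round(s["clock"],2),"tcp",t.round(4),"yaxis yaw",round(float(np.arctan2(*Rm.as_matrix()[[1,0],1])),3))
    print("shift",Rm.inv().apply(np.array(p)-t).round(4))
    if yaw is not None:
        for k in(0,np.pi):
            a=yaw+k; y=np.array([np.cos(a),np.sin(a),0]); z=np.array([0,0,-1.]); G=R.from_matrix(np.c_[np.cross(y,z),y,z])
            print("turn",(Rm.inv()*G).as_rotvec().round(3))
E
python3 - <<'E'
from h import *
im={n:optics.snapshot(n) for n in("top","scene")}
t=im["top"];s=im["scene"]
def show(n,cam,m,z):
    c=big(m); print(n,cam,cv2.contourArea(c),cv2.boundingRect(c),rect(cam,c,z))
lidm=mask(t,[3,90,60],[20,255,255],(195,155,300,240))
show("lid","top",lidm,.0615)
show("mat","top",mask(t,[3,60,60],[25,255,255],(95,210,160,272)),.004)
show("tray","top",mask(t,[0,0,130],[180,70,255],(320,190,392,262)),.02)
show("handle","top",mask(t,[0,0,120],[180,70,255],(225,210,285,250)),.06)
show("spool","top",mask(t,[100,120,40],[130,255,255],(220,185,265,222)),.1165)
show("spool","scene",mask(s,[100,120,40],[130,255,255],(280,178,312,198)),.1165)
show("flux","top",mask(t,[0,0,0],[180,255,255],(400,232,422,256)),.06)
show("glue","top",mask(t,[15,120,100],[32,255,255],(345,150,380,182)),.06)
show("bigsp","top",mask(t,[100,120,40],[130,255,255],(115,150,160,190)),.07)
v=np.vstack([cv2.resize(t[150:260,190:300],(600,600))[:, :]]);cv2.imwrite("pics/crop1.png",v[:,:,::-1])
E
```

```text
lid top 5811.5 (195, 155, 98, 81) [582.    4.3 246.3 254.9  13.3]
mat top 3840.0 (95, 210, 65, 62) [436.7 341.4 196.8 179.1  89.8]
tray top 2352.0 (326, 197, 59, 59) [ 474.5 -323.2  143.7  143.5   75.6]
handle top 191.0 (236, 214, 42, 29) [461.9 -40.3  55.  111.2  16.4]
spool top 229.5 (233, 192, 18, 18) [ 5.301e+02 -2.000e-01  4.780e+01  4.670e+01  4.000e-01]
spool scene 181.5 (288, 183, 18, 15) [526.3  -0.9  46.4  54.1  56.9]
flux top 483.0 (400, 232, 22, 24) [ 417.3 -470.6   58.8   67.4   87.2]
glue top 192.0 (353, 156, 17, 17) [ 647.3 -339.4   44.9   48.6   44.8]
bigsp top 570.0 (120, 154, 33, 27) [640.5 306.4  94.9  75.5  86.3]
```

View pics/crop1.png

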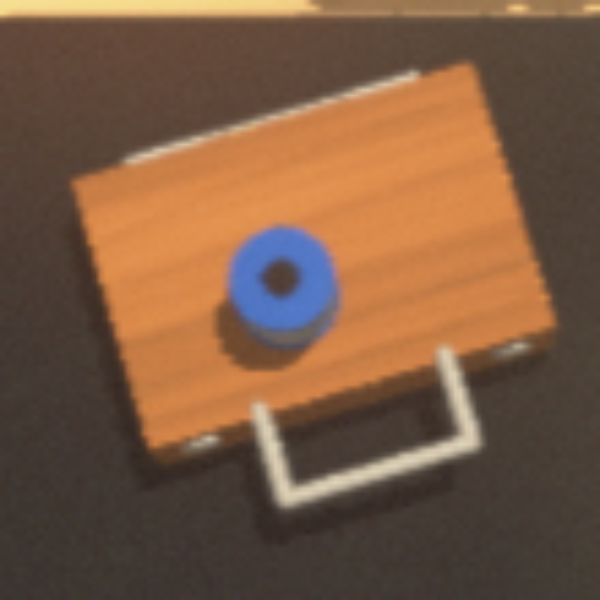

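The crop shows the lid's corners at crop pixels (75,183), (473,65), (553,323), (150,447), and the handle bar running from (285,497) to (476,441). The spool's hole is at (282,277).

```bash
python3 - <<'E'
from h import *
t=optics.snapshot("top"); k=110/600
f=lambda p,z: ray("top",(190+p[0]*k-.4,150+p[1]*k-.4),z)
C=np.array([f(p,.0615) for p in[(75,183),(473,65),(553,323),(150,447)]])[:,:2]
print("lid",C.round(3),C.mean(0).round(4))
e=[C[1]-C[0],C[2]-C[3],C[2]-C[1],C[3]-C[0]]
print([ (round(float(np.linalg.norm(v)),4), round(float(np.arctan2(v[1],v[0])),3)) for v in e])
B=np.array([f(p,.062)[:2] for p in[(285,497),(476,441)]]); v=B[1]-B[0]; print("bar",B.round(4),B.mean(0).round(4),np.linalg.norm(v).round(4),np.arctan2(v[1],v[0]).round(3))
print("spool",f((282,277),.1165).round(4))
for nm,m in [("mat",mask(t,[3,100,110],[25,255,255],(95,210,160,272))),]:
    c=big(m);print(nm,cv2.boundingRect(c),rect("top",c,.004))
yaw=v=np.arctan2(*(C[1]-C[0])[::-1])
togo([*f((282,277),.1165)[:2],.2],-1.85)
E
```

```text
lid [[ 0.593  0.113]
 [ 0.656 -0.096]
 [ 0.517 -0.137]
 [ 0.452  0.071]] [ 0.5545 -0.0121]
[(0.2187, -1.277), (0.2182, -1.271), (0.1451, -2.854), (0.1464, -2.85)]
bar [[ 0.4262  0.0014]
 [ 0.455  -0.0969]] [ 0.4406 -0.0478] 0.1024 -1.286
spool [5.304e-01 3.000e-04 1.165e-01]
mat (101, 216, 52, 49) [437.8 340.4 132.3 131.6  83.7]
t 0.25 tcp [ 0.1851 -0.5967  0.2383] yaxis yaw -1.27
shift [ 0.5067 -0.4678  0.0387]
turn [-0.001  0.     0.58 ]
turn [-0.000e+00 -1.000e-03 -2.561e+00]
```

```bash
python3 steer.py '[[1,0.507,-0.468,0.04,0,0,0],[1,0.507,-0.468,0.04,0,0,0],[1,0.507,-0.468,0.04,0,0,0],[1,0.507,-0.468,0.04,0,0,0],[1,0.507,-0.468,0.04,0,0,0],[1,0.507,-0.468,0.04,0,0,0],[1,0.507,-0.468,0.04,0,0,0],[1,0.507,-0.468,0.04,0,0,0],[1,0.507,-0.468,0.04,0,0,0],[1,0.507,-0.468,0.04,0,0,0]]' 20; python3 -c "
from h import *
togo([.530,.0003,.19],-1.275)"
```

```text
clock: 1.25
tool_pos: [0.4361, -0.1631, 0.2098]
eef_rot: [0.989, 0.15, 0.0, 0.0]
contact_force: [0.7, -0.9, -0.5]
opening: 1.004
finger_force: 0.0
t 1.25 tcp [ 0.4361 -0.1631  0.2098] yaxis yaw -1.27
shift [ 0.1381 -0.1283  0.0198]
turn [ 0.    -0.     0.005]
turn [ 1.000e-03  1.000e-03 -3.137e+00]
```

```bash
python3 steer.py '[[1,0.138,-0.128,0.02,0,0,0],[1,0.138,-0.128,0.02,0,0,0],[1,0.138,-0.128,0.02,0,0,0],[1,0.138,-0.128,0.02,0,0,0],[1,0.138,-0.128,0.02,0,0,0],[1,0.138,-0.128,0.02,0,0,0]]'; python3 - <<'E'
from h import *
togo([.530,.0003,.08])
E
```

```text
clock: 1.85
tool_pos: [0.529, -0.0009, 0.1895]
eef_rot: [0.989, 0.151, -0.0, 0.0]
contact_force: [-0.5, -0.5, 0.5]
opening: 0.997
finger_force: 0.0
t 1.85 tcp [ 0.529  -0.0009  0.1895] yaxis yaw -1.268
shift [ 0.0014 -0.0009  0.1095]
```

```bash
python3 steer.py '[[1,0,-0.001,0.05,0,0,0],[1,0,-0.001,0.085,0,0,0],[1,0,-0.001,0.1095,0,0,0],[1,0,-0.001,0.1095,0,0,0],[0.2,0,-0.001,0.1095,0,0,0],[0.2,0,-0.001,0.1095,0,0,0],[0.2,0,-0.001,0.1095,0,0,0],[0.2,0,-0.001,0.1095,0,0,0],[0.2,0,-0.001,0.1095,0,0,0],[0.2,0,-0.001,0.1095,0,0,0]]' 25
```

```text
clock: 2.85
tool_pos: [0.5292, -0.0007, 0.0809]
eef_rot: [0.989, 0.15, 0.001, 0.0]
contact_force: [-0.9, 0.4, 4.8]
opening: 0.567
finger_force: 25.1
```

```bash
python3 steer.py '[[0.2,0,0,-0.02,0,0,0],[0.2,0,0,-0.05,0,0,0],[0.2,0,0,-0.08,0,0,0],[0.2,0,0,-0.08,0,0,0]]'; python3 - <<'E'
from h import *
s=monitor.get_state(); print(s["finger_force"],s["opening"])
cv2.imwrite("pics/g1.png",cv2.resize(np.hstack([optics.snapshot("scene")[100:260,200:400],]),(800,600))[:,:,::-1])
togo([.4745,-.3232,.16])
E
```

```text
clock: 3.25
tool_pos: [0.5309, -0.0008, 0.1632]
eef_rot: [0.989, 0.15, 0.003, 0.0]
contact_force: [0.0, 0.1, -2.4]
opening: 0.567
finger_force: 24.7
24.67961628259218 0.5670443849500922
t 3.3 tcp [ 0.5297 -0.0008  0.1614] yaxis yaw -1.27
shift [-0.1482  0.2916  0.0012]
```

View pics/g1.png

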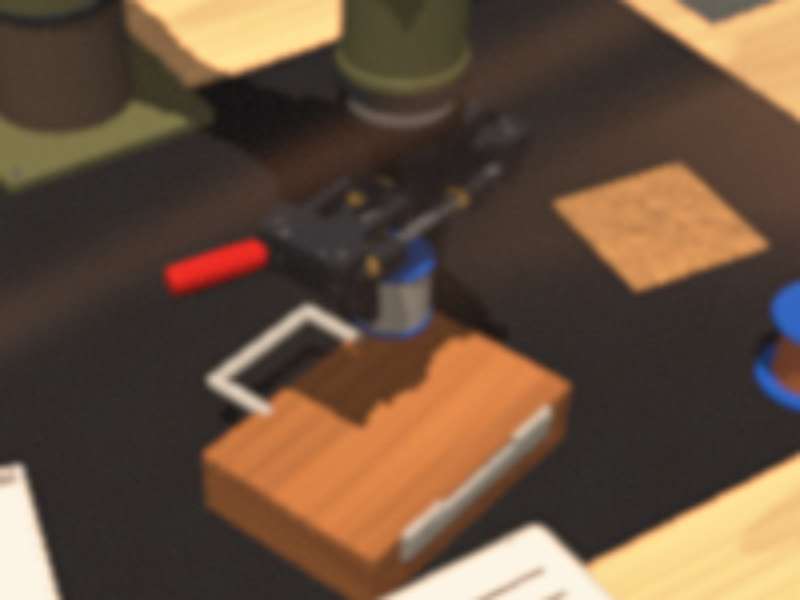

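The spool hangs upright in the fingers. Next, move it over the tray.

```bash
python3 steer.py '[[0.2,-0.02,0.04,0,0,0,0],[0.2,-0.038,0.075,0,0,0,0],[0.2,-0.058,0.115,0,0,0,0],[0.2,-0.078,0.154,0,0,0,0],[0.2,-0.099,0.194,0,0,0,0],[0.2,-0.118,0.233,0,0,0,0],[0.2,-0.137,0.27,0,0,0,0],[0.2,-0.148,0.292,0,0,0,0],[0.2,-0.148,0.292,0,0,0,0],[0.2,-0.148,0.292,0,0,0,0]]'; python3 - <<'E'
from h import *
togo([.4745,-.3232,.026])
E
```

```text
clock: 4.3
tool_pos: [0.4728, -0.323, 0.1585]
eef_rot: [0.989, 0.149, -0.001, -0.001]
contact_force: [0.3, 0.9, -2.0]
opening: 0.567
finger_force: 24.7
t 4.3 tcp [ 0.4728 -0.323   0.1585] yaxis yaw -1.271
shift [0.0018 0.001  0.1325]
```

```bash
python3 steer.py '[[0.2,0,0,0.04,0,0,0],[0.2,0,0,0.08,0,0,0],[0.2,0,0,0.11,0,0,0],[0.2,0,0,0.12,0,0,0],[0.2,0,0,0.127,0,0,0],[0.2,0,0,0.131,0,0,0],[0.2,0,0,0.134,0,0,0],[0.2,0,0,0.134,0,0,0]]'
```

```text
clock: 5.1
tool_pos: [0.4745, -0.3238, 0.027]
eef_rot: [0.989, 0.15, 0.001, 0.0]
contact_force: [0.9, 0.5, -2.6]
opening: 0.569
finger_force: 24.7
```

```bash
python3 steer.py '[[0.2,0,0,0.0015,0,0,0],[0.2,0,0,0.003,0,0,0],[0.2,0,0,0.003,0,0,0]]'
```

```text
clock: 5.4
tool_pos: [0.4742, -0.3238, 0.0236]
eef_rot: [0.989, 0.15, 0.0, 0.0]
contact_force: [0.7, -0.7, -0.4]
opening: 0.563
finger_force: 24.7
```

Touching down. Release part-way, then rise.

```bash
python3 steer.py '[[0.63,0,0,0,0,0,0],[0.76,0,0,0,0,0,0],[0.76,0,0,0,0,0,0],[0.76,0,0,0,0,0,0],[0.76,0,0,-0.02,0,0,0],[0.76,0,0,-0.06,0,0,0],[0.76,0,0,-0.11,0,0,0],[0.76,0,0,-0.16,0,0,0]]'; python3 - <<'E'
from h import *
t=optics.snapshot("top"); s=optics.snapshot("scene")
cv2.imwrite("pics/g2.png",np.hstack([cv2.resize(t[180:280,300:400],(400,400)),cv2.resize(s[200:300,130:230],(400,400))])[:,:,::-1])
for cam,i,b in(("scene",s,(130,200,230,290)),("top",t,(310,180,395,270))):
    c=big(mask(i,[100,120,40],[130,255,255],b)); print(cam,rect(cam,c,.059))
togo([.4406,-.0478,.16],-1.277)
E
```

```text
clock: 6.2
tool_pos: [0.4734, -0.3232, 0.1847]
eef_rot: [0.989, 0.15, -0.0, -0.0]
contact_force: [1.0, -0.8, -1.2]
opening: 0.757
finger_force: 0.0
scene [ 474.8 -325.2   46.8   48.2   66.1]Traceback (most recent call last):
  File "<stdin>", line 5, in <module>
  File "h.py", line 11, in big
    return max(cv2.findContours(m,cv2.RETR_EXTERNAL,cv2.CHAIN_APPROX_NONE)[0],key=cv2.contourArea)
ValueError: max() iterable argument is empty
```

View pics/g2.png

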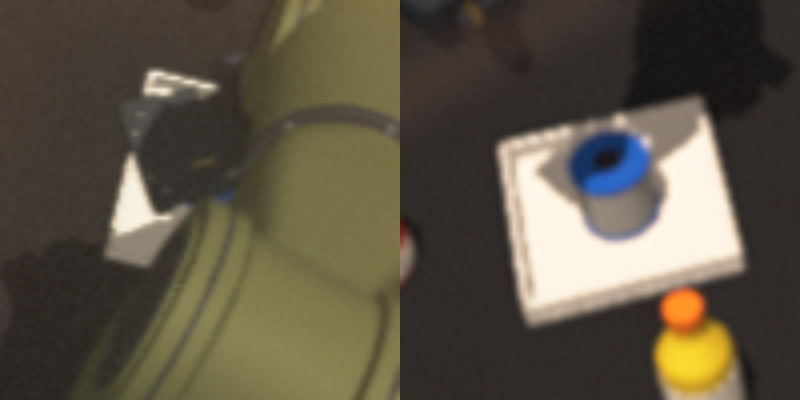

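The spool stands upright near the tray's centre. Next is the handle, with the fingers turned across the bar.

```bash
python3 - <<'E'
from h import *
print(np.round(monitor.get_state()["q"],2))
togo([.440,-.0475,.14],.294)
E
```

```text
[ 0.62  0.69 -0.17  1.77  0.17  0.68 -0.91]
t 6.3 tcp [ 0.4778 -0.3257  0.1898] yaxis yaw -1.271
shift [ 0.0458 -0.2774  0.0475]
turn [ 0.015  0.    -1.565]
turn [ 0.    -0.015  1.577]
```

```bash
python3 steer.py '[[0.4,0,-0.03,0,0,0,-0.14],[0.4,0.01,-0.06,0,0,0,-0.28],[0.4,0.015,-0.09,0,0,0,-0.42],[0.4,0.02,-0.12,0,0,0,-0.56],[0.4,0.025,-0.15,0,0,0,-0.7],[0.4,0.03,-0.18,0,0,0,-0.84],[0.4,0.035,-0.21,0.01,0,0,-0.98],[0.4,0.04,-0.24,0.02,0,0,-1.12],[0.4,0.046,-0.277,0.03,0,0,-1.26],[0.4,0.046,-0.277,0.03,0,0,-1.4]]'; python3 - <<'E'
from h import *
print(np.round(monitor.get_state()["q"],2))
togo([.440,-.0475,.14],.294)
E
```

```text
clock: 7.3
tool_pos: [0.4348, -0.0391, 0.1524]
eef_rot: [0.654, 0.757, 0.001, -0.002]
contact_force: [-0.6, -0.2, 0.4]
opening: 0.398
finger_force: 0.0
[ 0.26  0.64 -0.42  2.19  0.62  0.43 -0.52]
t 7.3 tcp [ 0.4348 -0.0391  0.1524] yaxis yaw 0.146
shift [-0.0091  0.004   0.0123]
turn [-0.001 -0.004 -0.148]
turn [-6.000e-03  1.000e-03  2.994e+00]
```

```bash
python3 steer.py '[[0.4,-0.009,0.004,0.012,0,0,-0.148],[0.4,-0.009,0.004,0.012,0,0,-0.148],[0.4,-0.009,0.004,0.012,0,0,-0.148]]'; python3 - <<'E'
from h import *
togo([.440,-.0475,.0395],.294)
t=optics.snapshot("scene"); cv2.imwrite("pics/g3.png",cv2.resize(t[140:260,220:380],(800,600))[:,:,::-1])
E
```

```text
clock: 7.6
tool_pos: [0.4405, -0.0538, 0.141]
eef_rot: [0.604, 0.797, -0.0, -0.001]
contact_force: [-1.0, 0.7, -0.3]
opening: 0.403
finger_force: 0.0
t 7.6 tcp [ 0.4405 -0.0538  0.141 ] yaxis yaw 0.274
shift [0.0061 0.0013 0.1015]
turn [-0.001 -0.001 -0.02 ]
turn [-1.000e-03  1.000e-03  3.121e+00]
```

View pics/g3.png

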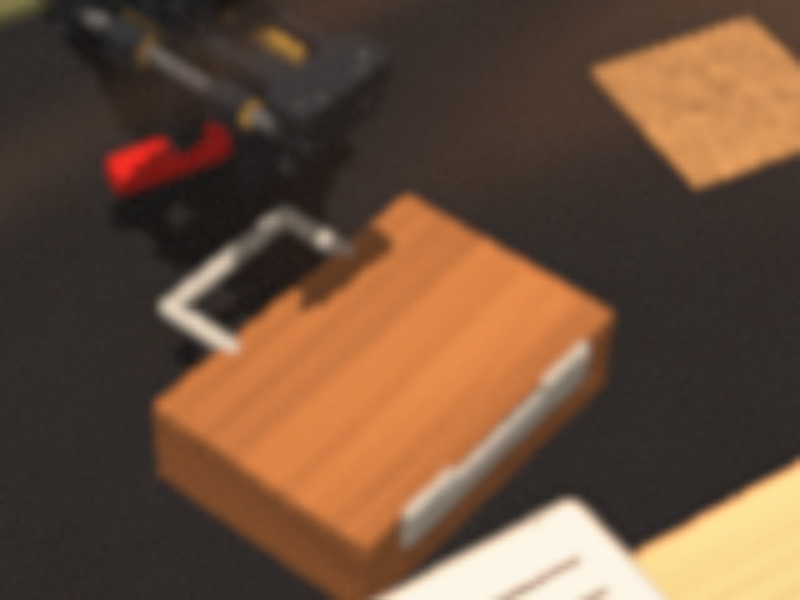

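The fingers hang above the bar, clear of the lid. Descend and pinch.

```bash
python3 steer.py '[[0.4,0.004,0.001,0.04,0,0,-0.01],[0.4,0.005,0.001,0.07,0,0,-0.015],[0.4,0.005,0.001,0.09,0,0,-0.015],[0.4,0.005,0.001,0.1015,0,0,-0.015],[0.4,0.005,0.001,0.1015,0,0,-0.015],[0,0.005,0.001,0.1015,0,0,-0.015],[0,0.005,0.001,0.1015,0,0,-0.015],[0,0.005,0.001,0.1015,0,0,-0.015],[0,0.005,0.001,0.1015,0,0,-0.015],[0,0.005,0.001,0.1015,0,0,-0.015]]' 15;  python3 - <<'E'
from h import *
s,t,Rm=pose(); togo([.440,-.0475,.0395],.294)
a=.294; H=np.array([.6263,.0096,.0555]);ex=np.array([np.cos(a),np.sin(a),0]);ez=np.array([0,0,1.])
f=lambda th: H+.195*(-np.cos(th+.0154)*ex+np.sin(th+.0154)*ez)
for th in(.1,.2,.3,.4,.5,.6,.7,.8,.9,1.,1.1,1.2,1.3,1.4,1.5,1.6,1.7,1.75,1.8): print(th,Rm.inv().apply(f(th)-f(0)).round(3))
print(monitor.get_state()["q"].round(2) if hasattr(monitor.get_state()["q"],"round") else monitor.get_state()["q"])
E
```

```text
clock: 8.65
tool_pos: [0.4381, -0.0498, 0.0403]
eef_rot: [0.597, 0.802, -0.002, -0.001]
contact_force: [-6.0, 0.2, 5.6]
opening: 0.104
finger_force: 14.4
t 8.65 tcp [ 0.4381 -0.0498  0.0403] yaxis yaw 0.292
shift [0.0017 0.0025 0.0008]
turn [-0.004  0.001 -0.002]
turn [1.000e-03 6.000e-03 3.139e+00]
0.1 [-0.     0.001 -0.019]
0.2 [-0.     0.004 -0.039]
0.3 [-0.     0.009 -0.058]
0.4 [-0.     0.016 -0.076]
0.5 [-0.     0.025 -0.093]
0.6 [-0.     0.035 -0.11 ]
0.7 [ 0.     0.047 -0.125]
0.8 [ 0.     0.061 -0.139]
0.9 [ 0.     0.076 -0.152]
1.0 [ 0.     0.092 -0.163]
1.1 [ 0.     0.109 -0.173]
1.2 [ 0.     0.126 -0.18 ]
1.3 [ 0.     0.145 -0.186]
1.4 [ 0.     0.164 -0.19 ]
1.5 [ 0.     0.183 -0.192]
1.6 [ 0.     0.203 -0.193]
1.7 [ 0.     0.222 -0.191]
1.75 [ 0.     0.232 -0.189]
1.8 [ 0.     0.241 -0.187]
[ 0.05  0.87 -0.06  2.24  0.95  0.06 -0.66]
```

```bash
python3 steer.py '[[0,0,0.001,-0.01,0,0,0],[0,0,0.001,-0.019,0,0,0],[0,0,0.004,-0.039,0,0,0],[0,0,0.009,-0.058,0,0,0],[0,0,0.016,-0.076,0,0,0],[0,0,0.025,-0.093,0,0,0],[0,0,0.035,-0.11,0,0,0],[0,0,0.047,-0.125,0,0,0],[0,0,0.061,-0.139,0,0,0],[0,0,0.061,-0.139,0,0,0]]' 20; python3 - <<'E'
from h import *
s,t,Rm=pose(); print(np.round(s["q"],2))
a=.294; H=np.array([.6263,.0096,.0555]);p=t+Rm.apply([0,0,-.019])-H
x=p[0]*np.cos(a)+p[1]*np.sin(a); print("grip vs hinge",x.round(4),p[2].round(4),"rad",np.hypot(x,p[2]).round(4),"th",np.arctan2(p[2],-x).round(3), Rm.as_matrix()[:,2].round(3))
E
```

```text
clock: 9.65
tool_pos: [0.5024, -0.0303, 0.1808]
eef_rot: [0.597, 0.802, 0.003, 0.002]
contact_force: [2.2, 0.5, -4.9]
opening: 0.089
finger_force: 20.1
[ 0.33  0.67 -0.59  1.98  0.6   0.66 -0.35]
grip vs hinge -0.1303 0.1443 rad 0.1944 th 0.836 [ 0.007  0.002 -1.   ]
```

```bash
python3 steer.py '[[0,0,0.015,-0.013,0,0,0],[0,0,0.031,-0.024,0,0,0],[0,0,0.048,-0.034,0,0,0],[0,0,0.065,-0.041,0,0,0],[0,0,0.084,-0.047,0,0,0],[0,0,0.103,-0.051,0,0,0],[0,0,0.122,-0.053,0,0,0],[0,0,0.142,-0.054,0,0,0],[0,0,0.161,-0.052,0,0,0],[0,0,0.171,-0.05,0,0,0]]'; python3 - <<'E'
from h import *
s,t,Rm=pose(); print(np.round(s["q"],2))
a=.294; H=np.array([.6263,.0096,.0555]);p=t+Rm.apply([0,0,-.019])-H
x=p[0]*np.cos(a)+p[1]*np.sin(a); print("grip vs hinge",x.round(4),p[2].round(4),"rad",np.hypot(x,p[2]).round(4),"th",np.arctan2(p[2],-x).round(3))
E
```

```text
clock: 10.65
tool_pos: [0.6608, 0.0174, 0.2257]
eef_rot: [0.596, 0.803, -0.003, -0.002]
contact_force: [-1.7, -1.0, -5.7]
opening: 0.09
finger_force: 20.2
[ 0.21  0.81 -0.62  1.44  0.51  1.06 -0.22]
grip vs hinge 0.0354 0.1892 rad 0.1924 th 1.756
```

```bash
python3 steer.py '[[0,0,0.008,0.003,0,0,0],[0,0,0.008,0.003,0,0,0],[0.4,0,0.008,0.003,0,0,0],[0.4,0,0.008,0.003,0,0,0],[0.4,0,0.008,0.003,0,0,0],[0.4,0,0.008,-0.02,0,0,0],[0.4,0,0.008,-0.05,0,0,0],[0.4,0,-0.02,-0.06,0,0,0],[0.4,0,-0.07,-0.06,0,0,0],[0.4,0,-0.12,-0.06,0,0,0]]'; python3 - <<'E'
from h import *
t=optics.snapshot("scene"); cv2.imwrite("pics/g4.png",cv2.resize(t[120:270,220:420],(800,600))[:,:,::-1])
print(np.round(monitor.get_state()["q"],2),monitor.get_state()["tool_pos"])
E
```

```text
clock: 11.65
tool_pos: [0.5471, -0.0161, 0.2899]
eef_rot: [0.596, 0.803, 0.001, 0.001]
contact_force: [1.0, 0.0, -0.7]
opening: 0.399
finger_force: 0.0
[ 0.37  0.58 -0.69  1.75  0.44  0.99 -0.2 ] [ 0.53313458 -0.02033086  0.28677137]
```

View pics/g4.png

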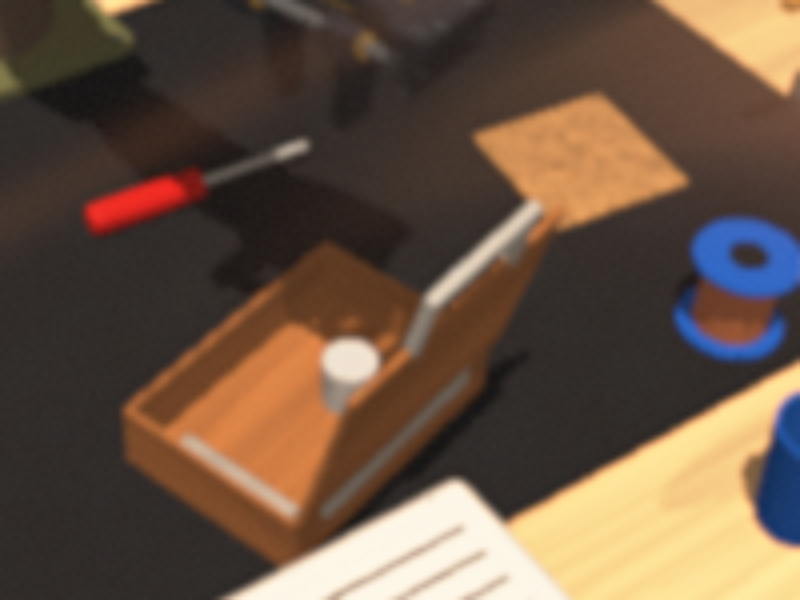

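The lid rests open, and the tin stands in the case with its top at scene pixel about (307,209). The stone lies along the near-left wall.

```bash
python3 - <<'E'
from h import *
s=optics.snapshot("scene"); t=optics.snapshot("top")
p=(220+350/4-.4,120+358/4-.4); w=ray("scene",p,.045); print(w)
c=np.array([.5545,-.0121]);a=.294; d=w[:2]-c; print("case frame",d@[np.cos(a),np.sin(a)],d@[-np.sin(a),np.cos(a)])
c1=big(mask(s,[0,0,120],[180,70,255],(297,200,317,216))); print(cv2.boundingRect(c1),rect("scene",c1,.045))
m=mask(t,[0,0,120],[180,60,255],(205,165,292,240)); 
for k in cv2.findContours(m,cv2.RETR_EXTERNAL,cv2.CHAIN_APPROX_NONE)[0]:
    if cv2.contourArea(k)>30: print("top",cv2.boundingRect(k),rect("top",k,.045))
cv2.imwrite("pics/g5.png",cv2.resize(t[150:260,190:300],(600,600))[:,:,::-1])
togo([*w[:2],.15],-1.277)
E
```

```text
[0.54793246 0.02316859 0.045     ]
case frame 0.003934487353833566 0.035658460864679734
(301, 204, 14, 12) [549.9  23.2  36.9  43.   55.6]
top (229, 193, 10, 13) [548.7  31.3  31.5  24.5  44.6]
t 11.8 tcp [ 0.544  -0.018   0.2892] yaxis yaw 0.293
shift [0.0386 0.0161 0.139 ]
turn [-1.00e-03  5.00e-03  1.57e+00]
turn [-5.000e-03 -1.000e-03 -1.571e+00]
```

View pics/g5.png

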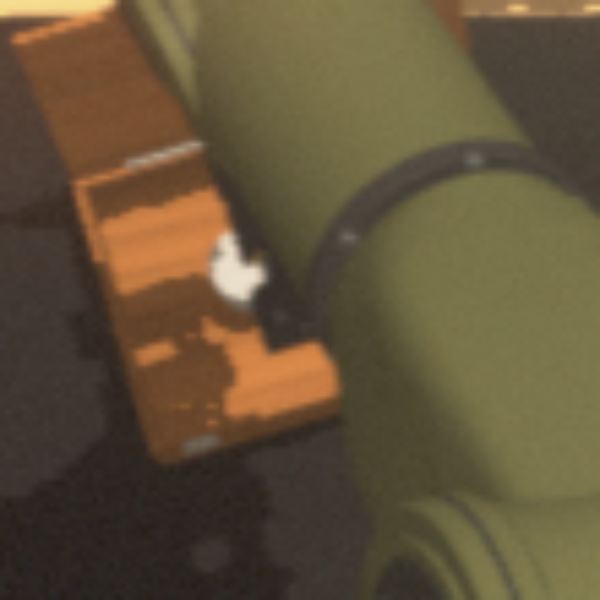

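The tin's top is partly hidden by the arm here, but its left and lower edges fit the scene estimate of about (0.549, 0.023). Next, turn the fingers along the case's y above the tin, still high.

```bash
python3 steer.py '[[0.7,0.004,0.002,0,0,0,-0.14],[0.7,0.008,0.003,0,0,0,-0.28],[0.7,0.012,0.005,0,0,0,-0.42],[0.7,0.016,0.006,0,0,0,-0.56],[0.7,0.02,0.008,0,0,0,-0.7],[0.7,0.024,0.01,0,0,0,-0.84],[0.7,0.028,0.012,0,0,0,-0.98],[0.7,0.032,0.014,0.02,0,0,-1.12],[0.7,0.036,0.016,0.04,0,0,-1.26],[0.7,0.0386,0.017,0.06,0,0,-1.4]]'; python3 steer.py '[[0.7,0,0,0.01,0,0,-0.15],[0.7,0,0,0.02,0,0,-0.171],[0.7,0,0,0.04,0,0,-0.171]]';python3 - <<'E'
from h import *
s=optics.snapshot("scene"); cv2.imwrite("pics/g6.png",s[:,:,::-1])
print(ray("top",(235.8,198.2),.045))
c1=big(mask(s,[0,0,120],[180,70,255],(297,200,319,217))); print(cv2.boundingRect(c1),rect("scene",c1,.045))
print(np.round(monitor.get_state()["q"],2)); togo([.549,.024,.08],1.864)
E
```

```text
clock: 12.8
tool_pos: [0.5554, 0.0267, 0.2292]
eef_rot: [-0.063, 0.998, 0.001, 0.002]
contact_force: [0.2, 0.1, -1.0]
opening: 0.701
finger_force: 0.0
clock: 13.1
tool_pos: [0.5554, 0.0266, 0.1897]
eef_rot: [-0.144, 0.99, 0.001, 0.002]
contact_force: [0.5, 0.1, -0.2]
opening: 0.703
finger_force: 0.0
[0.55173018 0.0210461  0.045     ]
(304, 207, 10, 10) [557.5  21.4  25.7  35.4  55.3]
[ 0.42  0.85 -1.01  1.81  0.86  0.99  0.91]
t 13.15 tcp [0.5532 0.0253 0.1861] yaxis yaw 1.86
shift [ 4.300e-03 -1.000e-04  1.061e-01]
turn [ 0.001 -0.001 -0.004]
turn [-2.000e-03 -1.000e-03  3.137e+00]
```

View pics/g6.png

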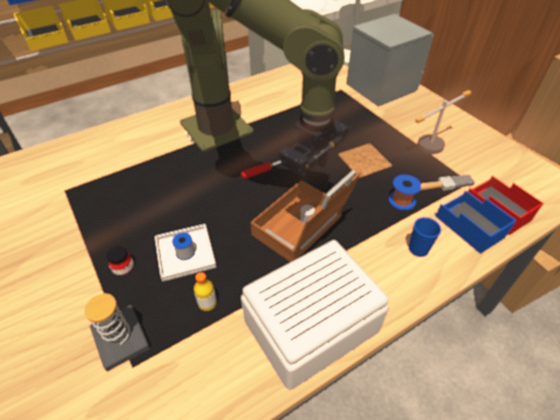

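The arm is clear of the lid on the robot side, and the gripper hangs above the tin. Descend.

```bash
python3 steer.py '[[0.7,0.004,-0.001,0.04,0,0,0],[0.7,0.004,-0.001,0.08,0,0,0],[0.7,0.004,-0.001,0.11,0,0,0],[0.7,0.004,-0.001,0.135,0,0,0],[0.7,0.004,-0.001,0.155,0,0,0],[0.7,0.004,-0.001,0.165,0,0,0],[0.7,0.004,-0.001,0.172,0,0,0],[0.7,0.004,-0.001,0.172,0,0,0]]'; python3 -c "
from h import *
print(np.round(monitor.get_state()['q'],2)); togo([.5495,.0225,.013],1.864)"
```

```text
clock: 13.95
tool_pos: [0.5499, 0.0235, 0.0168]
eef_rot: [-0.146, 0.989, -0.0, 0.0]
contact_force: [0.6, -0.4, 0.4]
opening: 0.698
finger_force: 0.0
[ 0.32  1.08 -0.8   1.9   1.2   0.74  0.65]
t 13.95 tcp [0.5499 0.0235 0.0168] yaxis yaw 1.863
shift [ 0.0006 -0.0008  0.0038]
turn [-0.     0.    -0.001]
turn [1.00e-03 0.00e+00 3.14e+00]
```

```bash
python3 steer.py '[[0.7,0,0,0.003,0,0,0],[0.5,0,0,0.003,0,0,0],[0.3,0,0,0.003,0,0,0],[0.3,0,0,0.003,0,0,0],[0.3,0,0,0.003,0,0,0],[0.3,0,0,0.003,0,0,0],[0.3,0,0,0.003,0,0,0]]' 15
```

```text
clock: 14.65
tool_pos: [0.5496, 0.0233, 0.0142]
eef_rot: [-0.146, 0.989, -0.0, 0.0]
contact_force: [-1.7, -1.0, 5.7]
opening: 0.431
finger_force: 14.4
```

```bash
python3 steer.py '[[0.3,0,0,-0.02,0,0,0],[0.3,0,0,-0.05,0,0,0],[0.3,0,0,-0.09,0,0,0],[0.3,0,0,-0.13,0,0,0],[0.3,0,0,-0.13,0,0,0]]';python3 - <<'E'
from h import *
print(np.round(monitor.get_state()['q'],2)); togo([.4378,.3404,.145])
E
```

```text
clock: 15.15
tool_pos: [0.5519, 0.0251, 0.1482]
eef_rot: [-0.146, 0.989, 0.001, 0.004]
contact_force: [1.0, 1.0, -0.7]
opening: 0.433
finger_force: 14.9
[ 0.4   0.89 -0.96  1.86  0.93  0.91  0.85]
t 15.15 tcp [0.5519 0.0251 0.1482] yaxis yaw 1.864
shift [0.0181 0.3348 0.0031]
```

The tin is held (38 mm between the pads). Carry it to the mat.

```bash
python3 steer.py '[[0.3,0.002,0.03,0,0,0,0],[0.3,0.004,0.07,0,0,0,0],[0.3,0.006,0.11,0,0,0,0],[0.3,0.008,0.15,0,0,0,0],[0.3,0.01,0.19,0,0,0,0],[0.3,0.012,0.23,0,0,0,0],[0.3,0.014,0.27,0,0,0,0],[0.3,0.016,0.305,0,0,0,0],[0.3,0.018,0.335,0,0,0,0],[0.3,0.018,0.335,0,0,0,0]]';python3 - <<'E'
from h import *
print(np.round(monitor.get_state()['q'],2)); togo([.4378,.3404,.018])
E
```

```text
clock: 16.15
tool_pos: [0.4322, 0.344, 0.1435]
eef_rot: [-0.15, 0.989, 0.002, -0.001]
contact_force: [0.5, 0.4, -0.1]
opening: 0.428
finger_force: 14.9
[-0.24  0.89 -0.92  1.85  0.91  0.89  0.25]
t 16.15 tcp [0.4322 0.344  0.1435] yaxis yaw 1.871
shift [-0.0044 -0.0057  0.1254]
```

```bash
python3 steer.py '[[0.3,-0.003,-0.004,0.04,0,0,0],[0.3,-0.003,-0.004,0.075,0,0,0],[0.3,-0.003,-0.004,0.1,0,0,0],[0.3,-0.003,-0.004,0.115,0,0,0],[0.3,-0.003,-0.004,0.122,0,0,0],[0.3,-0.003,-0.004,0.126,0,0,0],[0.3,-0.003,-0.004,0.128,0,0,0],[0.3,-0.003,-0.004,0.128,0,0,0]]'
```

```text
clock: 16.95
tool_pos: [0.4396, 0.336, 0.0161]
eef_rot: [-0.146, 0.989, 0.0, 0.0]
contact_force: [0.3, 0.7, 0.3]
opening: 0.43
finger_force: 14.9
```

```bash
python3 steer.py '[[0.3,0,0,0.001,0,0,0],[0.3,0,0,0.002,0,0,0],[0.3,0,0,0.002,0,0,0]]'
```

```text
clock: 17.25
tool_pos: [0.4397, 0.3362, 0.0143]
eef_rot: [-0.146, 0.989, 0.0, 0.0]
contact_force: [0.3, -0.3, 1.0]
opening: 0.429
finger_force: 14.7
```

```bash
python3 steer.py '[[0.5,0,0,0,0,0,0],[0.7,0,0,0,0,0,0],[0.7,0,0,0,0,0,0],[0.7,0,0,0,0,0,0],[0.7,0,0,-0.02,0,0,0],[0.7,0,0,-0.06,0,0,0],[0.7,0,0,-0.11,0,0,0],[0.7,0,0,-0.16,0,0,0],[0.7,0.05,0,-0.18,0,0,0],[0.7,0.05,0,-0.18,0,0,0]]'; python3 - <<'E'
from h import *
s=optics.snapshot("scene"); cv2.imwrite("pics/g7.png",cv2.resize(s[110:310,130:450],(800,500))[:,:,::-1])
for n,b in(("tin",(335,135,395,180)),):
    c=big(mask(s,[0,0,150],[180,60,255],b)); print(n,cv2.boundingRect(c),rect("scene",c,.045))
st=monitor.get_state(); print(st["clock"],st["finger_force"],np.round(st["contact_force"],1))
E
```

```text
clock: 18.25
tool_pos: [0.3875, 0.3213, 0.1966]
eef_rot: [-0.149, 0.989, 0.0, 0.001]
contact_force: [0.0, 0.3, -1.0]
opening: 0.698
finger_force: 0.0
tin (362, 148, 10, 9) [444.1 331.6  29.1  41.9  49.9]
18.3 0.0 [-0.1 -1.  -1.1]
```

View pics/g7.png

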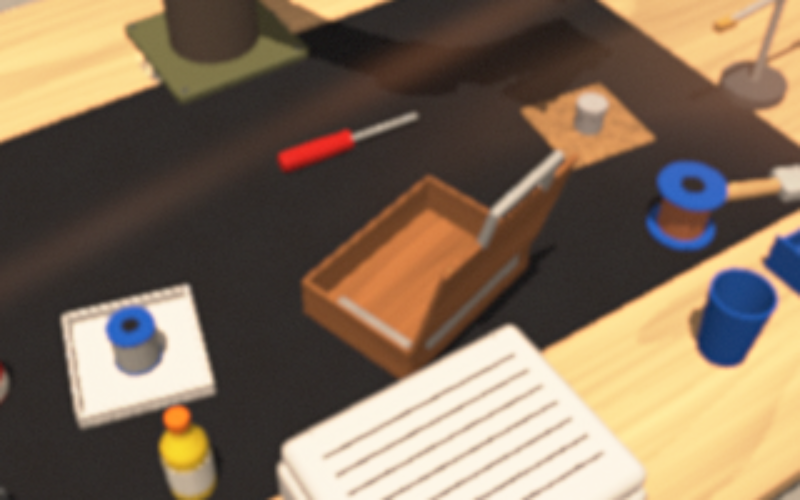

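The tin stands upright at the middle of the mat (crop pixel (590,112)). The lid is open on its stop, the spool is upright in the tray, and the gripper touches nothing.

```bash
python3 -c "
from plant import r, optics, workorder, monitor
print(workorder.finish_job())"
```

```text
the job is handed in; nothing more can be done
None
```

The job is handed in, with no verdict returned: in the last picture the spool stands upright in the tray, the lid leans open on its stop, the tin stands upright on the cork mat, and the gripper is clear of everything.

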